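Feed the marking-out slide by one turn and lock it

ROBOT

A 6-joint arm with a two-finger parallel gripper is mounted at the origin on a cart in front of the work surface, level with it; the furniture and walls round the work are solid. World frame = base frame: x ahead of the robot, y to its left, z up, the work surface at z = 0. Lengths are in mm, angles in degrees, forces in N, time in s.
With the tool pointing down it reaches from about 350 to 850 mm from the base axis. Payload 8.1 kg.
Tool frame: the origin (TCP) lies between the finger pads; the fingertips stand 25 mm ahead of it and the grasp point (between the pads) lies 6 mm ahead of it (r.tcp_to_tips is the distance from the TCP to the fingertips, in mm); z points along the fingers, y is the line along which they close (so a half turn about z gives the same grasp; the last joint's range is limited). The gripper opens to 85 mm and grips with 20 to 120 N. Pads are 22 mm wide; open, the fingers measure 114 mm over their backs; the gripper's body (76 mm by 85 mm) begins 54 mm behind the grasp point. The pads swing forward as they close: fully open they stand 13 mm farther back than shut.
Start: joints at [72.227, 7.471, 85.268, -0, 87.261, -4.893], TCP at [133.724, 584.913, 256.292] pointing down, gripper open.
Joint ranges: [-169.43, 169.43], [-51.17, 129.36], [1.28, 143.12], [-76.62, 256.62], [0, 156.53], [-152.29, 152.29]. Speed limits (degrees/s): [136.94, 136.94, 159.86, 180, 180, 180].

INTERFACE

Orientations are given as [roll, pitch, yaw] about the fixed x, y, z axes, in that order (R = Rz(yaw) Ry(pitch) Rx(roll)).
In Python, from bench import r gives the robot as it stands.
- The arm moves only by the tool apply_moves, never from a script. Its arguments are lists of equal length, an entry for each row: "angular": the turn, a rotation vector about the world's x, y, z in units of 8 degrees (1.0 is 8 degrees), a list of three; "travel": the shift along the world's x, y, z in units of 40 mm (1.0 is 40 mm), a list of three; "jaw": the opening, from 0 (shut) to 1 (fully open). A call has 1 to 20 rows; each row shifts and turns the commanded pose from where the row before left it; what a row does not reach is not made up. A row lasts 1/8 s, in which the tool goes at most 62.5 mm and 10.7 degrees, less where a joint would pass 70% of its speed; a pose out of reach is approached as far as the arm can. A call is refused whole if a number of a shift passes 1 or a number of a turn 1, either way. A call with a gripper value outside its range is refused whole. The fingers move at their own pace and stop on an object; "force" is the grip in N (left out, the last holds). Time passes only in rows, so rows that do not move let the fingers close. It gives the time, the measured TCP pose, the force, the opening and the grip force at its end, in the units of the state.
- r.sense(): the state, without advancing time (a new reading comes with each control period).
- r.snapshot(name): name is "scene" or "top" or "wrist"; returns a dict with "color" (420x560x3 uint8, red, green, blue), "fx", "fy", "cx", "cy" (pixels), "distortion" ([k1, k2, p1, p2, k3] as OpenCV has them; the pictures are not rectified), "R" (3x3) and "t" (3): a world point X has camera coordinates R X + t; the wrist camera has in their place "mount" (4x4, takes a point from camera to tool coordinates, whose origin is the TCP and whose axes are the flange's). Camera axes: x right, y down, z forward; pixel columns grow to the right and rows downward; lengths in mm; the calibration is good to about 2 mm. A picture is of the moment at which its call begins: read the wrist's pose just before it. There is no depth.
- r.hand_in(): hands the job in; it is judged then, once.
The state is a dict: "time": time; "joint_pos": joint angles; "qd": joint speeds; "joint_efforts": joint torques, N m; "tool_pos": TCP position; "tcp_rot": TCP orientation; "ft_force": force on the tool from outside, world axes, zero at the start; "wrist_torque": the same for the moment, N m; "finger_gap": finger opening in mm; "grip_force": force on a finger pad.
Only numpy, scipy, OpenCV 4.12 (cv2) and the standard library are available. Lean on these libraries where they do the work, as an engineer would, in place of code of your own. Each camera call takes 0.05 s, during which the arm holds its last target. There are 200 camera calls.

TASK

Feed the marking-out slide on by one spacing: with the fingertips, push the hand wheel round by its upright handle through exactly one full turn, clockwise as seen from above, so that the handle comes back to where it started. Then push the lock lever's knob round, clockwise from above, until it is fully locked against its stop. Only push: do not grip, squeeze or force the handle, and leave the things lying about where they are.

Things in the scene. Friction and masses are not known exactly. Their poses are not given: they have to be found in the camera images.
- feed_slide: Grey marking-out feed slide fixed to the bench, 180 x 250 mm. Origin on the bench under the hand wheel's axis. +x (away from the robot, up to 20 degrees askew) leads to the rail, which lies along y at x = 88 mm; its carriage with a copper strip moves 25 mm to -y per clockwise turn. A pointer stands over the rail at x = 82-120, y = -45 mm. All but wheel and lever is below 72 mm.
- wheel_centre (a point): Centre of the hand wheel: on its upright axis, 75 mm above the bench, in the plane of the rim. The wheel lies flat; rim radius 62 mm to the middle of a 13 mm thick bar, three spokes, hub 30 mm in diameter rising 8 mm above the rim's plane.
- wheel_handle (a point): Middle of the upright black handle on the rim: 21 mm in diameter, its centre line 62 mm from the wheel's axis, rising from the rim (top of the rim at 82 mm) to 144 mm above the bench; this point is at 115 mm. It is one piece with the wheel and goes round with it.
- feed_wheel (a joint): Angle of the hand wheel in rad, grows clockwise as seen from above; starts anywhere from -2.7 to 2.7; one turn adds 6.283. At 0 the handle lies in the fixture's +x direction. Stays where it is left (friction of about 2.3 N at the handle); no detent, spring or stop within the turn.
- lock_lever (a joint): Angle of the lock lever in rad: 0 (start 0 to 0.2) unlocked, lever pointing outward to the fixture's right (-y); grows clockwise as seen from above to 1.2, fully locked at a hard stop, where the lever points to the fixture's -x side, towards the robot. Stays where it is left (about 2 N at the knob).
- lever_pivot (a point): Upright axis of the lock lever, at x = 85, y = -117 mm in the fixture's frame, at the right end of the rail; this point is 43 mm above the bench. The lever turns about it.
- lever_knob (a point): Middle of the upright black knob at the end of the lock lever: 20 mm in diameter, 50 mm from the lever's axis, from 49 to 95 mm above the bench; this point is at 73 mm.
- flux_pot: White pot with a green lid, 53 mm across, 48 mm high, standing loose to the right of the wheel on the robot's side; origin under its centre. To be left alone.
- drill_box: Small clear yellow box, 38 x 55 x 17 mm, lying loose to the right of the fixture; origin under its centre. To be left alone.
- dap_block: Small worn wooden block, 36 x 50 x 16 mm, lying loose to the left of the wheel, partly below the handle's path but 50 mm lower than the wheel; origin under its centre. To be left alone.
- screw_tin: Round blue tin, 58 mm across, 24 mm high, loose near the front right; origin under its centre. To be left alone.

How it is judged (in metres and radians):
On the way:
1. the wheel has made one full clockwise turn, its handle back where it started, with the lever still unlocked (value of joint feed_wheel between 3.3 and 9.25 rad and distance of wheel_handle from where it was at the start of the episode below 0.012 m and value of joint lock_lever below 0.5 rad), for 0.2 s.
At the end, for the whole second after the job is handed in: The hand wheel stands at rest exactly one clockwise turn on from its start, with the handle within 12 mm (11 degrees) of where it was, and the lock lever is at its stop (beyond 1.05 of 1.2 rad). Small overshoot may be pushed back (value of joint feed_wheel between 3.3 and 9.25 rad and distance of wheel_handle from where it was at the start of the episode below 0.012 m and value of joint lock_lever above 1.05 rad and not (velocity of joint feed_wheel above 0.05 rad/s) and not (velocity of joint feed_wheel below -0.05 rad/s)); the robot touches nothing.
It fails at once if the wheel is gripped, squeezed or forced (over 35 N between the fingers and the wheel) (contact force between the fingers and feed_wheel above 35 N).
It fails at once if the lock lever is gripped, squeezed or forced (over 35 N between the fingers and the lever) (contact force between the fingers and lock_lever above 35 N).
It fails at once if a thing lying about is moved by more than 15 mm (distance of any of flux_pot, drill_box, dap_block, screw_tin from where it was at the start of the episode above 0.015 m).
It also fails if it takes over 61 s, if anything falls off the work surface, if the arm or the gripper's body presses on something with over 40 N, if the wrist force passes 120 N, or if a joint passes its speed limit or range.

## Working session

There is one attempt and no reset: what is moved stays moved. The work goes in short steps, Python scripts to look and compute and a tool call to move; the robot and the scene stay as the last step left them, time stands still between calls to the robot, and variables do not carry over. Pictures are saved under pics/ and viewed, at most 13 in all, crops included, and the job is handed in when it is done.

Besides the shell and the picture viewer there is one more tool, called after "Request:" as name(argument=value, ...), one argument or row to a line, values as JSON. apply_moves: Moves the arm, as the interface text tells. Its arguments: {"type":"object","properties":{"angular":{"type":"array"},"travel":{"type":"array"},"jaw":{"type":"array"},"force":{"type":"number"}},"required":["angular","travel","jaw"]}

```bash
mkdir -p pics
cat > h.py <<'E'
import numpy as np,cv2,pickle
from bench import r
def snap(n,f):
    s=r.snapshot(n); cv2.imwrite(f'pics/{f}.png',s['color'][:,:,::-1]); pickle.dump(s,open(f'pics/{f}.pkl','wb')); return s
def K(s): return np.array([[s['fx'],0,s['cx']],[0,s['fy'],s['cy']],[0,0,1.]])
def ray(s,uv,z):
    p=cv2.undistortPoints(np.array([[uv]],float),K(s),np.array(s['distortion'],float))[0,0]
    R=np.array(s['R']);t=np.array(s['t']); c=-R.T@t; d=R.T@np.array([p[0],p[1],1]); return c+d*(z-c[2])/d[2]
def proj(s,X):
    R=np.array(s['R']); return cv2.projectPoints(np.array(X,float).reshape(-1,3),cv2.Rodrigues(R)[0],np.array(s['t'],float),K(s),np.array(s['distortion'],float))[0].reshape(-1,2)
E
python3 -c "
from h import *
snap('scene','s0');snap('top','t0');x=r.sense();print(x)
a=cv2.imread('pics/t0.png');cv2.imwrite('pics/t0.png',cv2.resize(a,(800,600)))"
```

```text
{'time': 0.1, 'joint_pos': array([ 7.22280085e+01,  7.51015226e+00,  8.53246688e+01, -1.91500546e-03,
        8.72599300e+01, -4.89395862e+00]), 'qd': array([-0.07545401, -0.02078941, -0.1739554 ,  0.08364851, -0.00047096,
        0.00658458]), 'joint_efforts': array([ 9.26545399e-04, -5.70948279e+01, -5.01945019e+01, -2.46264681e-04,
        8.11273843e-03,  2.94383210e-05]), 'tool_pos': array([133.58511623, 584.47406347, 255.34022222]), 'tcp_rot': array([-1.79905431e+02, -6.17769936e-03,  1.67122055e+02]), 'ft_force': array([-0.14874081,  0.49848228,  0.31850128]), 'wrist_torque': array([0.01446449, 0.02587575, 0.0184003 ]), 'grip_force': 0.0, 'finger_gap': 85.60512085435325}
```

View pics/t0.png

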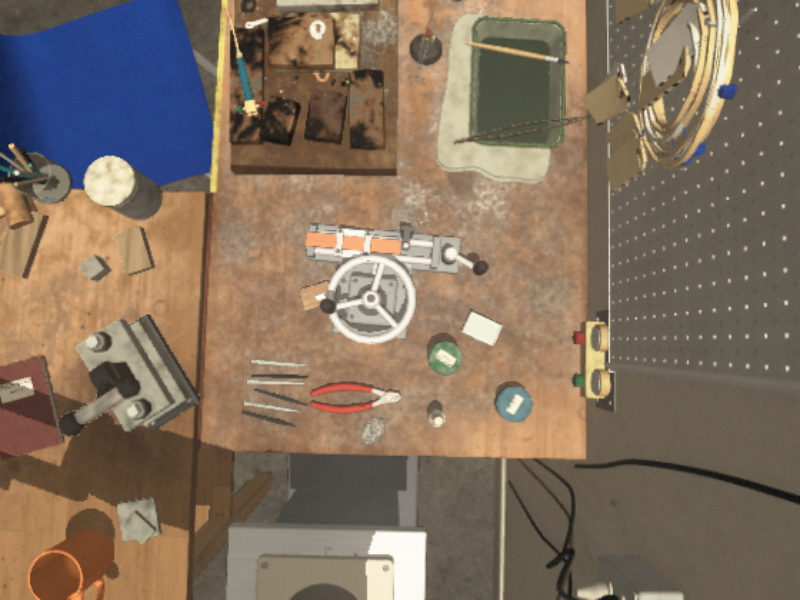

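View pics/s0.png

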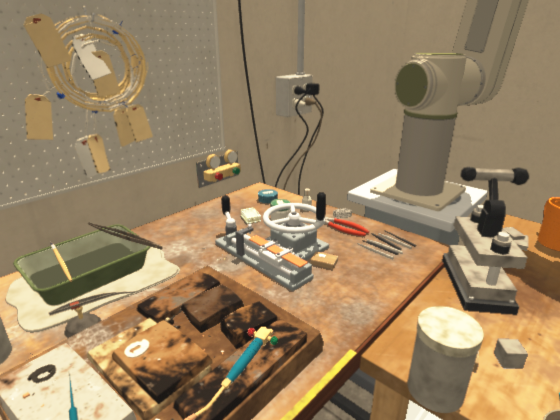

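Top view: robot at the bottom (image up is about +x), wheel hub near (371,298), handle near (327,306), lever knob near (480,267) in the 800-wide picture. I'll enlarge this area.

```bash
python3 -c "
from h import *
s=pickle.load(open('pics/t0.pkl','rb'));a=s['color'][140:290,195:395,::-1]
cv2.imwrite('pics/t0c.png',cv2.resize(a,(800,600),interpolation=cv2.INTER_CUBIC))
print(ray(s,(371*.7,298*.7),83),ray(s,(480*.7,267*.7),95),ray(s,(327*.7,306*.7),144),-np.array(s['R']).T@s['t'])"
```

```text
[517.58055807 -64.55710566  83.        ] [ 567.62371347 -226.24038671   95.        ] [500.05495482  -5.72050089 144.        ] [451.50014122 -95.37303008 952.7323928 ]
```

View pics/t0c.png

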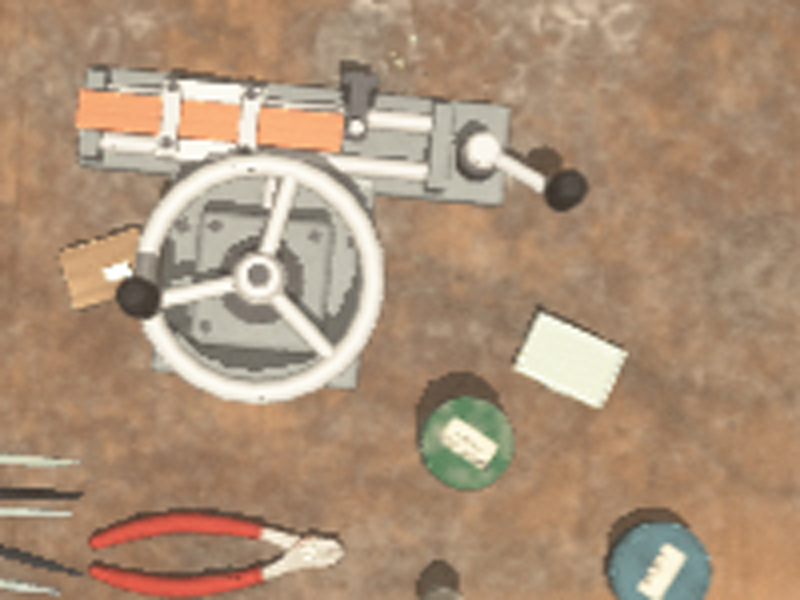

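Crop: hub (258,278), rim spans x 137–382 and y 155–402, handle top (137,297), knob top (566,189), pivot boss (482,152), pot (466,443), box (570,358).

```bash
python3 -c "
from h import *
s=pickle.load(open('pics/t0.pkl','rb'))
c=lambda u,v,z:ray(s,(195+(u+.5)/4-.5,140+(v+.5)/4-.5),z)[:2]
W=c(259.5,278.5,80);H=c(138,297,143);Kn=c(566,189,94);P=c(482,152,62)
print('W',W,'hub',c(258,278,83),'H',H,'rel',H-W,np.hypot(*(H-W)),np.degrees(np.arctan2(*(H-W)[::-1])))
print('K',Kn,'P',P,np.hypot(*(Kn-P)))
print('rail',c(90,68,40),c(508,105,40), 'pot',c(466,443,48),'box',c(570,358,17),'block',c(105,268,16),'tin',c(660,568,24),'pointer',c(357,80,70))
for f in (-5,-6,-4,-7):
  a=np.radians(f);R=np.array([[np.cos(a),-np.sin(a)],[np.sin(a),np.cos(a)]]);print(f,W+R@[85,-117], W+R@[100,-45])
s2=pickle.load(open('pics/s0.pkl','rb'))
print(proj(s2,[[*W,83],[*H,144],[*Kn,95]]))
"
```

```text
W [516.39263098 -64.06271747] hub [516.41627785 -63.35780434] H [500.77681153  -6.03486132] rel [-15.61581944  58.02785614] 60.09231153535352 105.06198365547762
K [ 567.82074631 -226.66018142] P [ 591.45697995 -184.50625336] 48.328306312880315
rail [636.65627982  37.32064636] [ 622.37351925 -201.02103238] pot [ 430.32803198 -180.27842128] box [ 480.01066888 -242.33661829] block [524.75892669  27.62231177] tin [ 361.64381695 -294.72345913] pointer [ 628.18123019 -113.99697796]
-5 [ 590.87195842 -188.02573528] [ 612.09009236 -117.60705316]
-6 [ 588.69716188 -189.3066986 ] [ 611.14103967 -119.26904909]
-4 [ 593.02406782 -186.70701162] [ 613.00999469 -115.9287471 ]
-7 [ 586.50034069 -190.5495114 ] [ 610.16312569 -120.91422863]
[[293.37648691 213.61861093]
 [320.3030378  192.34677709]
 [226.08095569 196.01175329]]
```

Request:
apply_moves(
  angular=[
    [0, 0, 0],
    [0, 0, 0],
    [0, 0, 0],
    [0, 0, 0],
    [0, 0, 0],
    [0, 0, 0],
    [0, 0, 0],
    [0, 0, 0],
    [0, 0, 0],
    [0, 0, 0],
    [0, 0, 0],
    [0, 0, 0],
    [0, 0, 0],
    [0, 0, 0],
    [0, 0, 0],
    [0, 0, 0],
    [0, 0, 0],
    [0, 0, 0],
    [0, 0, 0],
  ],
  travel=[
    [0, 0, 1],
    [0, 0, 1],
    [0.5, -0.94, 0],
    [0.5, -0.94, 0],
    [0.5, -0.94, 0],
    [0.5, -0.94, 0],
    [0.5, -0.94, 0],
    [0.5, -0.94, 0],
    [0.5, -0.94, 0],
    [0.5, -0.94, 0],
    [0.5, -0.94, 0],
    [0.5, -0.94, 0],
    [0.5, -0.94, 0],
    [0.5, -0.94, 0],
    [0.5, -0.94, 0],
    [0.5, -0.94, 0],
    [0.5, -0.94, 0],
    [0.5, -0.94, 0],
    [0, 0, 0],
  ],
  jaw=[0, 0, 0, 0, 0, 0, 0, 0, 0, 0, 0, 0, 0, 0, 0, 0, 0, 0, 0],
)

```text
time: 2.48
tool_pos: [454.1, -18.9, 335.4]
tcp_rot: [-180.0, -0.1, 166.9]
ft_force: [-0.4, -0.4, 0.1]
finger_gap: -0.1
grip_force: 0.0
```

Request:
apply_moves(
  angular=[
    [0, 0, 0],
    [0, 0, 0],
    [0, 0, 0],
    [0, 0, 0],
    [0, 0, 0],
  ],
  travel=[
    [0, 0, -1],
    [0, 0, -1],
    [0, 0, -1],
    [0, 0, -0.3],
    [0, 0, 0],
  ],
  jaw=[0, 0, 0, 0, 0],
)

```text
time: 3.1
tool_pos: [453.3, -16.2, 204.3]
tcp_rot: [180.0, -0.1, 167.2]
ft_force: [0.0, -0.2, 0.4]
finger_gap: -0.1
grip_force: 0.0
```

```bash
python3 -c "
from h import *
x=r.sense();print(x['tool_pos'],x['joint_pos'],r.tcp_to_tips)
s=snap('wrist','w1');print(s['mount'])"
```

```text
[453.32686457 -16.2211172  204.25343451] [-8.53394980e+00 -1.40849240e+01  1.11451851e+02  5.11824291e-03
  8.26995761e+01 -8.56852941e+01] 25.0
[[-5.49668380e-04 -9.54779691e-01 -2.97313704e-01  7.61928887e+01]
 [ 9.99999600e-01 -3.14999504e-04 -8.37206721e-04  7.48979943e-01]
 [ 7.05694305e-04 -2.97314045e-01  9.54779483e-01 -1.17549186e+02]
 [ 0.00000000e+00  0.00000000e+00  0.00000000e+00  1.00000000e+00]]
```

View pics/w1.png

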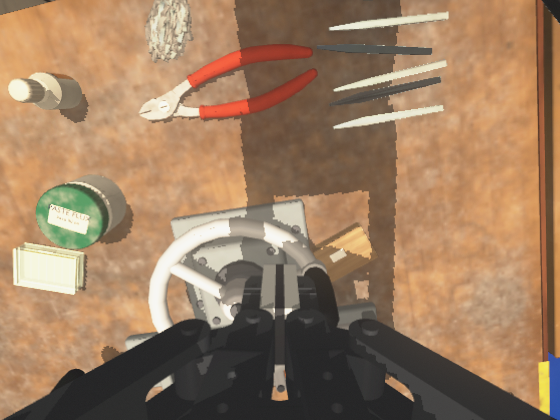

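The wrist view shows the shut fingertips at about (280,285), with the handle at (320,290) in front and the wheel below, so the descent is clear. Next I'll compute the path.

```bash
cat > path.py <<'E'
from h import *
import sys,json
W=np.array([516.4,-63.9]);R=62
yaw=np.radians(167);ex=np.array([np.cos(yaw),np.sin(yaw)]);ey=np.array([-ex[1],ex[0]])
def pusher(deg,r=10.5,hx=11,hy=14.5):
    a=np.radians(deg);u=np.array([np.cos(a),np.sin(a)]);t=np.array([u[1],-u[0]]);H=W+R*u
    for d in np.arange(50,0,-.1):
        q=np.abs([d*t@ex,d*t@ey])-[hx,hy]
        if np.hypot(*np.maximum(q,0))<=r and True: return H-d*t
def rows(start,degs):
    c=np.array(start,float);o=[]
    for g in degs:
        k=np.round((pusher(g)-c)/40,2);c=c+k*40;o.append([*map(float,k),0])
    return o,c
E
python3 -c "
from path import *
o,c=rows([453.7,-16.7],[113,105]+list(np.arange(96,-58,-9)));print(json.dumps(o),len(o),c)"
```

```text
[[0.35, -0.01, 0], [0.23, 0.17, 0], [0.26, 0.14, 0], [0.26, 0.1, 0], [0.26, 0.05, 0], [0.26, 0.01, 0], [0.24, -0.02, 0], [0.22, -0.04, 0], [0.2, -0.06, 0], [0.2, -0.09, 0], [0.21, -0.14, 0], [0.19, -0.21, 0], [0.16, -0.26, 0], [0.11, -0.27, 0], [0.06, -0.26, 0], [0.03, -0.26, 0], [-0.0, -0.24, 0], [-0.03, -0.23, 0], [-0.07, -0.23, 0], [-0.13, -0.24, 0]] 20 [ 574.1 -100.3]
```

Request:
apply_moves(
  angular=[
    [0, 0, 0],
    [0, 0, 0],
    [0, 0, 0],
  ],
  travel=[
    [0, 0, -0.9],
    [0, 0, -0.88],
    [0, 0, 0],
  ],
  jaw=[0, 0, 0],
)

```text
time: 3.52
tool_pos: [452.8, -16.5, 132.4]
tcp_rot: [-180.0, -0.2, 167.1]
ft_force: [-0.3, -0.0, -0.6]
finger_gap: 0.1
grip_force: 0.0
```

Request:
apply_moves(
  angular=[
    [0, 0, 0],
    [0, 0, 0],
    [0, 0, 0],
    [0, 0, 0],
    [0, 0, 0],
    [0, 0, 0],
    [0, 0, 0],
  ],
  travel=[
    [0.35, -0.01, 0],
    [0.23, 0.17, 0],
    [0.26, 0.14, 0],
    [0.26, 0.1, 0],
    [0.26, 0.05, 0],
    [0.26, 0.01, 0],
    [0, 0, 0],
  ],
  jaw=[0, 0, 0, 0, 0, 0, 0],
)

```text
time: 4.4
tool_pos: [519.5, 1.8, 133.1]
tcp_rot: [180.0, 0.0, 167.1]
ft_force: [0.4, -1.1, 0.9]
finger_gap: 0.1
grip_force: 0.0
```

```bash
python3 -c "
from h import *
s=snap('top','t1');a=s['color'][140:290,195:395,::-1]
cv2.imwrite('pics/t1.png',cv2.resize(a,(800,600),interpolation=cv2.INTER_CUBIC))
s=snap('scene','s1');a=s['color'][150:270,210:370,::-1]
b=cv2.resize(a,(800,600),interpolation=cv2.INTER_CUBIC);cv2.imwrite('pics/s1.png',b)"
```

```text
(no output)
```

View pics/s1.png

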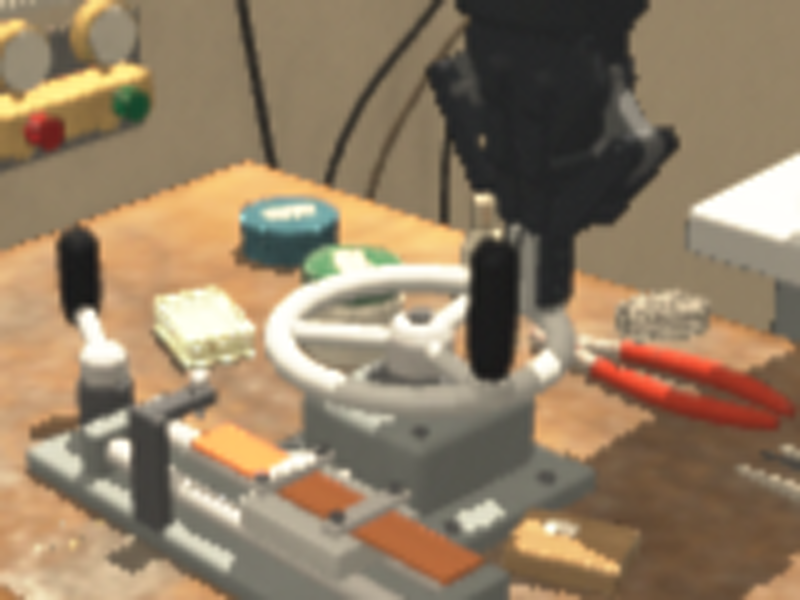

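The scene crop shows the handle at about (493,305), moved on by the fingertips behind it with the linkage clear above it. Continuing.

Request:
apply_moves(
  angular=[
    [0, 0, 0],
    [0, 0, 0],
    [0, 0, 0],
    [0, 0, 0],
    [0, 0, 0],
    [0, 0, 0],
    [0, 0, 0],
    [0, 0, 0],
    [0, 0, 0],
    [0, 0, 0],
    [0, 0, 0],
    [0, 0, 0],
    [0, 0, 0],
    [0, 0, 0],
    [0, 0, 0],
  ],
  travel=[
    [0.24, -0.02, 0],
    [0.22, -0.04, 0],
    [0.2, -0.06, 0],
    [0.2, -0.09, 0],
    [0.21, -0.14, 0],
    [0.19, -0.21, 0],
    [0.16, -0.26, 0],
    [0.11, -0.27, 0],
    [0.06, -0.26, 0],
    [0.03, -0.26, 0],
    [0, -0.24, 0],
    [-0.03, -0.23, 0],
    [-0.07, -0.23, 0],
    [-0.13, -0.24, 0],
    [0, 0, 0],
  ],
  jaw=[0, 0, 0, 0, 0, 0, 0, 0, 0, 0, 0, 0, 0, 0, 0],
)

```text
time: 6.38
tool_pos: [573.6, -101.4, 133.2]
tcp_rot: [-180.0, -0.0, 167.1]
ft_force: [-0.2, 0.9, -0.1]
finger_gap: -0.1
grip_force: 0.0
```

```bash
python3 -c "
from path import *
s=snap('scene','s2');a=s['color'][150:270,210:370,::-1]
b=cv2.resize(a,(800,600),interpolation=cv2.INTER_CUBIC);cv2.imwrite('pics/s2.png',b)
def e(d):
  q=np.radians(d);return (proj(s,[*(W+62*np.array([np.cos(q),np.sin(q)])),115])[0]-[210,150])*5
for d in (-40,-50,-57,-65,-75):print(d,e(d))
o,c=rows([574.1,-100.3],list(np.arange(-66,-247,-9)));print(json.dumps(o),len(o),c)"
```

```text
-40 [274.0967452  258.51706333]
-50 [273.78986298 248.52504527]
-57 [276.16512361 241.69049123]
-65 [281.36927765 234.17997701]
-75 [291.35935984 225.42955477]
[[-0.2, -0.23, 0], [-0.25, -0.2, 0], [-0.27, -0.14, 0], [-0.26, -0.1, 0], [-0.26, -0.05, 0], [-0.25, -0.01, 0], [-0.24, 0.02, 0], [-0.22, 0.04, 0], [-0.21, 0.06, 0], [-0.2, 0.09, 0], [-0.21, 0.14, 0], [-0.19, 0.21, 0], [-0.16, 0.26, 0], [-0.1, 0.27, 0], [-0.07, 0.26, 0], [-0.03, 0.26, 0], [0.01, 0.24, 0], [0.03, 0.23, 0], [0.07, 0.23, 0], [0.13, 0.24, 0], [0.2, 0.23, 0]] 21 [466.9 -18.3]
```

View pics/s2.png

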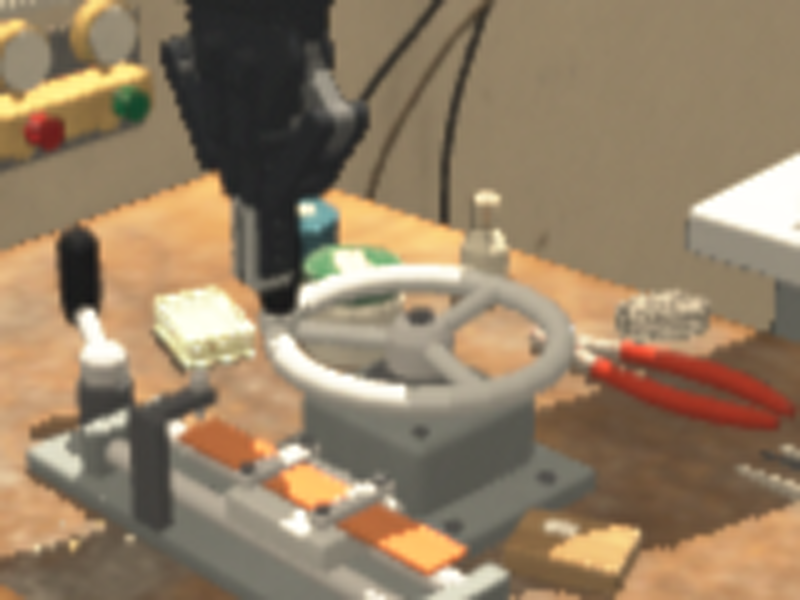

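The handle is at about (282,255), agreeing with the predicted −57°. Nothing else has moved, so I'll go on with the second half.

Request:
apply_moves(
  angular=[
    [0, 0, 0],
    [0, 0, 0],
    [0, 0, 0],
    [0, 0, 0],
    [0, 0, 0],
    [0, 0, 0],
    [0, 0, 0],
    [0, 0, 0],
    [0, 0, 0],
    [0, 0, 0],
    [0, 0, 0],
    [0, 0, 0],
    [0, 0, 0],
    [0, 0, 0],
    [0, 0, 0],
    [0, 0, 0],
    [0, 0, 0],
    [0, 0, 0],
    [0, 0, 0],
    [0, 0, 0],
  ],
  travel=[
    [-0.2, -0.23, 0],
    [-0.25, -0.2, 0],
    [-0.27, -0.14, 0],
    [-0.26, -0.1, 0],
    [-0.26, -0.05, 0],
    [-0.25, -0.01, 0],
    [-0.24, 0.02, 0],
    [-0.22, 0.04, 0],
    [-0.21, 0.06, 0],
    [-0.2, 0.09, 0],
    [-0.21, 0.14, 0],
    [-0.19, 0.21, 0],
    [-0.16, 0.26, 0],
    [-0.1, 0.27, 0],
    [-0.07, 0.26, 0],
    [-0.03, 0.26, 0],
    [0.01, 0.24, 0],
    [0.03, 0.23, 0],
    [0.07, 0.23, 0],
    [0, 0, 0],
  ],
  jaw=[0, 0, 0, 0, 0, 0, 0, 0, 0, 0, 0, 0, 0, 0, 0, 0, 0, 0, 0, 0],
)

```text
time: 8.93
tool_pos: [453.8, -36.1, 132.9]
tcp_rot: [180.0, -0.0, 167.2]
ft_force: [-1.1, -0.3, 0.3]
finger_gap: -0.0
grip_force: 0.0
```

```bash
python3 -c "
from path import *
s=snap('scene','s3');s0=pickle.load(open('pics/s0.pkl','rb'))
f=lambda s:cv2.resize(s['color'][170:230,270:350,::-1],(400,300),interpolation=cv2.INTER_CUBIC)
cv2.imwrite('pics/s3.png',np.hstack([f(s0),f(s)]))
c=np.array([467,-18.4])-40*np.array([.33,.47]);print(c)
o,c=rows(c,[-237,-246,-255]);print(o,c)"
```

```text
[453.8 -37.2]
[[0.13, 0.25, 0], [0.19, 0.23, 0], [0.26, 0.19, 0]] [477.  -10.4]
```

View pics/s3.png

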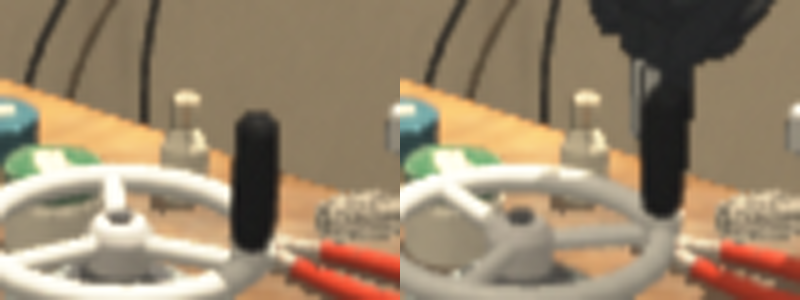

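The handle (right panel, base at about (660,212)) is still short of its start (left panel, base at (252,245)), as planned. I'll finish slowly, back off and rise to look.

Request:
apply_moves(
  angular=[
    [0, 0, 0],
    [0, 0, 0],
    [0, 0, 0],
    [0, 0, 0],
    [0, 0, 0],
    [0, 0, 0],
    [0, 0, 0],
    [0, 0, 0],
    [0, 0, 0],
    [0, 0, 0],
    [0, 0, 0],
  ],
  travel=[
    [0.13, 0.25, 0],
    [0.19, 0.23, 0],
    [0.1, 0.08, 0],
    [0.1, 0.07, 0],
    [0, 0, 0],
    [-0.4, -0.1, 0],
    [-0.4, -0.1, 0],
    [0, 0, 1],
    [0, -0.5, 1],
    [-0.5, -1, 0],
    [0, -1, 0],
  ],
  jaw=[0, 0, 0, 0, 0, 0, 0, 0, 0, 0, 0],
)

```text
time: 10.35
tool_pos: [422.5, -120.8, 214.3]
tcp_rot: [180.0, 0.2, 167.2]
ft_force: [0.9, -0.4, 0.5]
finger_gap: 0.1
grip_force: 0.0
```

```bash
python3 -c "
from path import *
s=snap('top','t4');s0=pickle.load(open('pics/t0.pkl','rb'))
q=snap('scene','s4');q0=pickle.load(open('pics/s0.pkl','rb'))
f=lambda s:cv2.resize(s['color'][190:250,215:295,::-1],(400,300),interpolation=cv2.INTER_CUBIC)
g=lambda s:cv2.resize(s['color'][170:230,270:350,::-1],(400,300),interpolation=cv2.INTER_CUBIC)
cv2.imwrite('pics/c4.png',np.vstack([np.hstack([f(s0),f(s)]),np.hstack([g(q0),g(q)])]))
x=r.sense();print(x['tool_pos'],x['joint_pos'])"
```

```text
[ 422.53453173 -122.78389643  213.74503598] [-2.28548088e+01 -1.70034523e+01  1.12836312e+02 -3.95224947e-02
  8.40470545e+01 -9.97849981e+01]
```

View pics/c4.png

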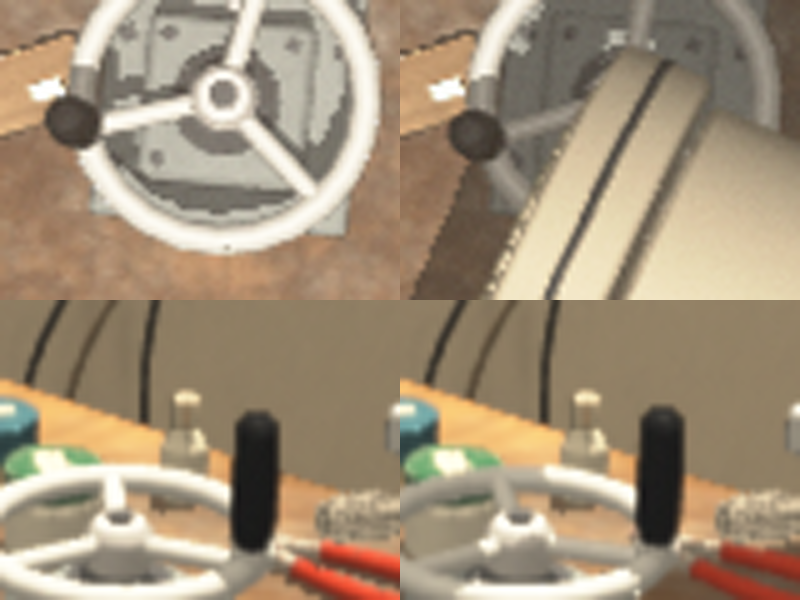

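The handle is at (476,135) against (73,122) at the start, so about 5 mm short. I'll nudge it on by that much, then move over to the knob.

Request:
apply_moves(
  angular=[
    [0, 0, 0],
    [0, 0, 0],
    [0, 0, 0],
    [0, 0, 0],
    [0, 0, 0],
    [0, 0, 0],
    [0, 0, 0],
    [0, 0, 0],
    [0, 0, 0],
    [0, 0, 0],
    [0, 0, 0],
    [0, 0, 0],
    [0, 0, 0],
  ],
  travel=[
    [0, 1, 0],
    [0.5, 1, 0],
    [0, 0.5, -1],
    [0, 0, -1],
    [0.4, 0.1, 0],
    [0.2, 0.05, 0],
    [0.2, 0.05, 0],
    [0.07, 0.02, 0],
    [0.06, 0.02, 0],
    [0, 0, 0],
    [0, 0, 0],
    [-0.4, -0.1, 0],
    [-0.4, -0.1, 0],
  ],
  jaw=[0, 0, 0, 0, 0, 0, 0, 0, 0, 0, 0, 0, 0],
)

```text
time: 12.08
tool_pos: [447.6, -18.4, 133.2]
tcp_rot: [180.0, 0.0, 167.1]
ft_force: [-0.7, 0.0, -0.3]
finger_gap: 0.0
grip_force: 0.0
```

Request:
apply_moves(
  angular=[
    [0, 0, 0],
    [0, 0, 0],
    [0, 0, 0],
    [0, 0, 0],
    [0, 0, 0],
    [0, 0, 0],
    [0, 0, 0],
    [0, 0, 0],
    [0, 0, 0],
    [0, 0, 0],
  ],
  travel=[
    [0, 0, 1],
    [0, 0, 1],
    [0.56, -0.83, 0],
    [0.56, -0.83, 0],
    [0.56, -0.83, 0],
    [0.56, -0.83, 0],
    [0.56, -0.83, 0],
    [0.56, -0.83, 0],
    [0.56, -0.83, 0],
    [0, 0, 0],
  ],
  jaw=[0, 0, 0, 0, 0, 0, 0, 0, 0, 0],
)

```text
time: 13.32
tool_pos: [605.0, -253.1, 212.1]
tcp_rot: [-180.0, -0.0, 167.0]
ft_force: [-0.7, 0.0, -0.8]
finger_gap: -0.1
grip_force: 0.0
```

```bash
python3 -c "
from path import *
import path
s=snap('top','t5');s0=pickle.load(open('pics/t0.pkl','rb'))
q=snap('scene','s5');q0=pickle.load(open('pics/s0.pkl','rb'))
f=lambda s:cv2.resize(s['color'][190:250,215:295,::-1],(400,300),interpolation=cv2.INTER_CUBIC)
g=lambda s:cv2.resize(s['color'][170:230,270:350,::-1],(400,300),interpolation=cv2.INTER_CUBIC)
cv2.imwrite('pics/c5.png',np.vstack([np.hstack([f(s0),f(s)]),np.hstack([g(q0),g(q)])]))
x=r.sense();print(x['tool_pos'],x['joint_pos'])
path.W=np.array([593.,-185.5]);path.R=49
path.pusher.__defaults__=(10,11,14.5)
o,c=rows([604.6,-250.8],[-112]+list(np.arange(-122,-195,-6)));print(json.dumps(o),c)"
```

```text
[ 604.38202209 -250.80745541  212.61902354] [-2.70333439e+01  1.70933748e+01  7.88400824e+01  1.56399494e-02
  8.41026491e+01 -1.04114652e+02]
[[-0.26, 0.3, 0], [-0.21, -0.0, 0], [-0.12, 0.01, 0], [-0.11, 0.02, 0], [-0.11, 0.02, 0], [-0.11, 0.03, 0], [-0.12, 0.06, 0], [-0.12, 0.08, 0], [-0.12, 0.11, 0], [-0.1, 0.13, 0], [-0.09, 0.15, 0], [-0.07, 0.14, 0], [-0.05, 0.15, 0], [-0.04, 0.13, 0]] [ 539.4 -197.6]
```

View pics/c5.png

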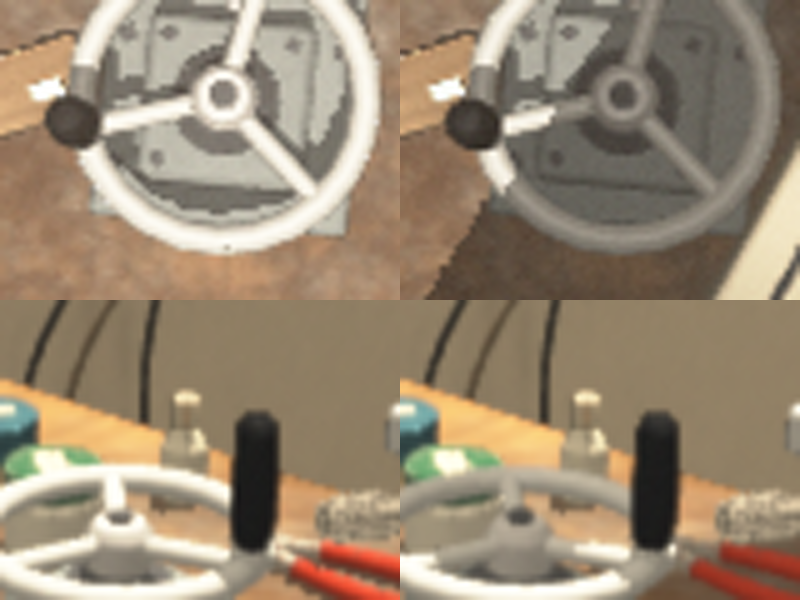

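The handle is now within about 1 mm of its start: (474,122) right against (73,122) left, with both views agreeing. Next is the lever.

Request:
apply_moves(
  angular=[
    [0, 0, 0],
    [0, 0, 0],
    [0, 0, 0],
    [0, 0, 0],
    [0, 0, 0],
    [0, 0, 0],
    [0, 0, 0],
    [0, 0, 0],
    [0, 0, 0],
    [0, 0, 0],
    [0, 0, 0],
    [0, 0, 0],
    [0, 0, 0],
    [0, 0, 0],
  ],
  travel=[
    [0, 0, -1],
    [0, 0, -1],
    [0, 0, -0.87],
    [0, 0, 0],
    [-0.26, 0.3, 0],
    [-0.21, 0, 0],
    [-0.12, 0.01, 0],
    [-0.11, 0.02, 0],
    [-0.11, 0.02, 0],
    [-0.11, 0.03, 0],
    [-0.12, 0.06, 0],
    [-0.12, 0.08, 0],
    [-0.12, 0.11, 0],
    [0, 0, 0],
  ],
  jaw=[0, 0, 0, 0, 0, 0, 0, 0, 0, 0, 0, 0, 0, 0],
)

```text
time: 15.18
tool_pos: [552.5, -225.0, 98.0]
tcp_rot: [180.0, -0.1, 167.1]
ft_force: [-0.3, -0.8, -0.4]
finger_gap: -0.1
grip_force: 0.1
```

Request:
apply_moves(
  angular=[
    [0, 0, 0],
    [0, 0, 0],
    [0, 0, 0],
  ],
  travel=[
    [-0.1, 0.13, 0],
    [-0.05, 0.08, 0],
    [0, 0, 0],
  ],
  jaw=[0, 0, 0],
)

```text
time: 15.55
tool_pos: [547.0, -216.7, 98.2]
tcp_rot: [180.0, -0.0, 167.1]
ft_force: [-0.5, -0.2, -0.5]
finger_gap: 0.4
grip_force: 0.1
```

Request:
apply_moves(
  angular=[
    [0, 0, 0],
    [0, 0, 0],
    [0, 0, 0],
  ],
  travel=[
    [-0.04, 0.07, 0],
    [-0.03, 0.07, 0],
    [0, 0, 0],
  ],
  jaw=[0, 0, 0],
)

```text
time: 15.92
tool_pos: [544.4, -211.2, 98.3]
tcp_rot: [180.0, -0.0, 167.1]
ft_force: [-0.1, -0.5, 0.9]
finger_gap: 0.0
grip_force: 0.2
```

Request:
apply_moves(
  angular=[
    [0, 0, 0],
    [0, 0, 0],
  ],
  travel=[
    [-0.02, 0.06, 0],
    [0, 0, 0],
  ],
  jaw=[0, 0],
)

```text
time: 16.18
tool_pos: [543.6, -208.9, 98.2]
tcp_rot: [180.0, -0.0, 167.1]
ft_force: [0.2, -1.1, 0.0]
finger_gap: -0.1
grip_force: 0.3
```

```bash
python3 -c "
from path import *
q=snap('scene','s6')
g=lambda s:cv2.resize(s['color'][180:250,205:285,::-1],(560,490),interpolation=cv2.INTER_CUBIC)
cv2.imwrite('pics/c6.png',g(q))
x=r.sense();print(x['tool_pos'],x['ft_force'])"
```

```text
[ 543.66746393 -208.92027057   98.25579093] [ 0.83976767 -0.49612195 -0.01705593]
```

View pics/c6.png

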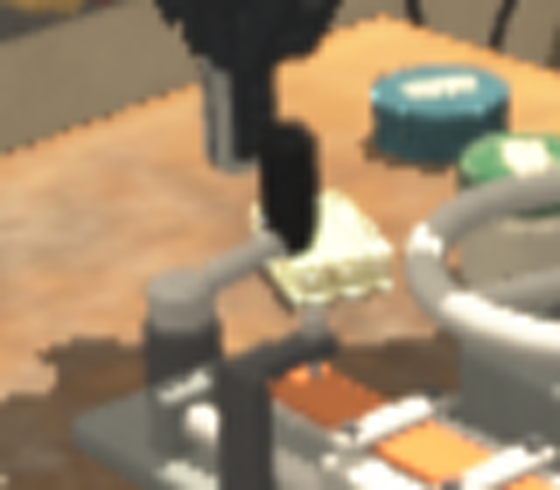

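The picture shows the knob at about (290,185), carried round by the fingertips behind it. No stop force yet, so I'll go on in small steps.

Request:
apply_moves(
  angular=[
    [0, 0, 0],
    [0, 0, 0],
  ],
  travel=[
    [-0.02, 0.07, 0],
    [0, 0, 0],
  ],
  jaw=[0, 0],
)

```text
time: 16.48
tool_pos: [542.9, -206.1, 98.3]
tcp_rot: [180.0, -0.0, 167.1]
ft_force: [-0.2, -0.4, 0.2]
finger_gap: -0.2
grip_force: 0.3
```

Request:
apply_moves(
  angular=[
    [0, 0, 0],
    [0, 0, 0],
  ],
  travel=[
    [-0.01, 0.05, 0],
    [0, 0, 0],
  ],
  jaw=[0, 0],
)

```text
time: 16.73
tool_pos: [542.6, -204.6, 98.3]
tcp_rot: [-180.0, 0.0, 167.1]
ft_force: [1.2, -4.5, -1.3]
finger_gap: -0.1
grip_force: 1.7
```

Request:
apply_moves(
  angular=[
    [0, 0, 0],
    [0, 0, 0],
  ],
  travel=[
    [0, 0.02, 0],
    [0, 0, 0],
  ],
  jaw=[0, 0],
)

```text
time: 16.98
tool_pos: [542.6, -204.4, 98.4]
tcp_rot: [-179.9, 0.0, 167.1]
ft_force: [0.9, -7.2, -2.1]
finger_gap: 0.1
grip_force: 3.1
```

The force rises without motion, so the lever is at its stop. Backing off and rising.

Request:
apply_moves(
  angular=[
    [0, 0, 0],
    [0, 0, 0],
    [0, 0, 0],
    [0, 0, 0],
    [0, 0, 0],
    [0, 0, 0],
    [0, 0, 0],
    [0, 0, 0],
  ],
  travel=[
    [0.02, -0.3, 0],
    [0.1, -0.5, 0],
    [0, 0, 1],
    [0, 0, 1],
    [0, -0.5, 1],
    [0, -1, 0],
    [0, 0, 0],
    [0, 0, 0],
  ],
  jaw=[0, 0, 0, 0, 0, 0, 0, 0],
)

```text
time: 17.98
tool_pos: [546.9, -295.7, 217.5]
tcp_rot: [179.9, -0.1, 167.1]
ft_force: [-0.4, 0.8, -0.2]
finger_gap: -0.1
grip_force: 0.0
```

```bash
python3 -c "
from path import *
s=snap('top','t7');a=s['color'][140:290,195:395,::-1]
cv2.imwrite('pics/t7.png',cv2.resize(a,(800,600),interpolation=cv2.INTER_CUBIC))"
```

```text
(no output)
```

View pics/t7.png

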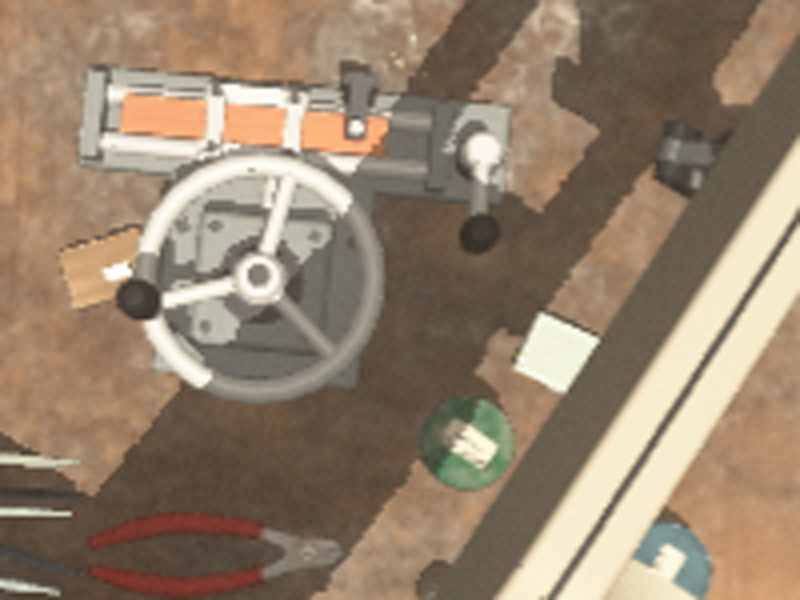

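The handle is at (138,299), back at its start. The lever points to −x with its knob at (479,233), the carriage has moved on, and the loose things are in place. Handing in.

```bash
python3 -c "
from bench import r
print(r.hand_in())"
```

```text
the job is handed in; nothing more can be done
None
```

I pushed the hand wheel through one full clockwise turn (handle back within about 1 mm of its start by camera), then pushed the lock lever to its stop and handed the job in; the hand-in returned no verdict.

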